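# Fetch the cake marker from behind the sprinkle shakers

### The job

The red heart-shaped cake marker is stuck behind three sprinkle shakers: first stand all three shakers upright on the steel baking tray, leaving the marker where it is until they are all there. With the shakers waiting on the tray, lay the marker flat in the middle of the round wooden cake board, and only then stand each shaker upright in the middle of the coaster of its own colour. Set everything down without dropping it or tipping a shaker over, and let go.

Things in the scene. Friction and masses are not known exactly. Their poses are not given: they have to be found in the camera images.
- shaker_blue_mid (a point): blue sprinkle shaker: upright straight-sided white jar, 50 mm in diameter, 120 mm tall, with a blue lid (the top 22 mm, same diameter) and a blue band; loose, 0.15 to 0.28 kg. This point is its centre, 60 mm above its underside; z is up. Starts on one of the coasters, not always that of its colour. Grip from above across its diameter anywhere in the upper half.
- coaster_blue: blue coaster: fixed flat disc, 84 mm in diameter, 4 mm thick, on a thin grey mat (4 mm). Origin at the centre of its underside; its top is 4 mm above that (8 mm above the table). The three coasters form a straight row, 100 mm apart, in front of the marker.
- shaker_yellow_mid (a point): yellow sprinkle shaker: upright straight-sided white jar, 50 mm in diameter, 120 mm tall, with a yellow lid (the top 22 mm, same diameter) and a yellow band; loose, 0.15 to 0.28 kg. This point is its centre, 60 mm above its underside; z is up. Starts on one of the coasters, not always that of its colour. Grip from above across its diameter anywhere in the upper half.
- coaster_yellow: yellow coaster: fixed flat disc, 84 mm in diameter, 4 mm thick, on a thin grey mat (4 mm). Origin at the centre of its underside; its top is 4 mm above that (8 mm above the table). The three coasters form a straight row, 100 mm apart, in front of the marker.
- shaker_green_mid (a point): green sprinkle shaker: upright straight-sided white jar, 50 mm in diameter, 120 mm tall, with a green lid (the top 22 mm, same diameter) and a green band; loose, 0.15 to 0.28 kg. This point is its centre, 60 mm above its underside; z is up. Starts on one of the coasters, not always that of its colour. Grip from above across its diameter anywhere in the upper half.
- coaster_green: green coaster: fixed flat disc, 84 mm in diameter, 4 mm thick, on a thin grey mat (4 mm). Origin at the centre of its underside; its top is 4 mm above that (8 mm above the table). The three coasters form a straight row, 100 mm apart, in front of the marker.
- marker_mid (a point): cake marker, 0.18 kg: flat red heart 78 x 85 mm, 12 mm thick (tip to its -x), with a wooden grip bar on its middle, 16 mm thick (along x), 56 mm long (along y), 12 to 50 mm above the underside. This point: mid-bar, 25 mm above the underside. Grip across the 16 mm, from above. Starts on the grey mat 90 mm behind the shaker row, bar parallel to the row within 10 degrees; tall shakers block the gripper body.
- tray: steel baking tray, the side area: fixed, 300 mm long (its x) by 120 mm wide (its y), floor 4 mm above the table, rim 4 mm thick and 12 mm above the table. Origin at the centre of its underside, on the table. Left or right of the mat; it holds the three shakers in a row along its length, 90 mm apart.
- board: round wooden cake board: fixed disc, 150 mm in diameter, 12 mm thick, on the opposite side of the mat from the tray. Origin at the centre of its underside, so its top is 12 mm above the origin.
Not all that is in view belongs to the job. Of the things that look like the part that bears marker_mid, the larger one is meant.

How it is judged:
By the outcome, as a careful person would: the job done as asked, in the order asked, and still so for the second after the job is handed in, with the robot touching nothing.
It also fails if it takes over 136 s, if anything falls off the work surface, if the arm or the gripper's body presses on something with over 40 N, if the wrist force passes 120 N, or if a joint passes its speed limit or range.

### The arm

A 6-joint arm with a two-finger parallel gripper is mounted at the origin on the work surface. World frame = base frame: x ahead of the robot, y to its left, z up, the work surface at z = 0. Lengths are in m, angles in rad, forces in N, time in s.
With the tool pointing down it reaches from about 0.35 to 0.85 m from the base axis. Payload 8.1 kg.
Tool frame: the origin (TCP) lies at the centre of the arm's flange, where the gripper is bolted on; the fingertips stand 186 mm ahead of it and the grasp point (between the pads) lies 167 mm ahead of it (robot.grasp_offset is the distance from the TCP to the grasp point, in m); z points along the fingers, y is the line along which they close (so a half turn about z gives the same grasp; the last joint's range is limited). The gripper opens to 93 mm and grips with 3 to 60 N. Pads are 15 mm wide; open, the fingers measure 128 mm over their backs; the gripper's body (75 mm by 188 mm) begins 65 mm behind the grasp point.
Start: joints at [1.108, 0.13, 1.488, -0, 1.523, -0.085], TCP at [0.221, 0.558, 0.405] pointing down, gripper open.
Joint ranges: [-2.96, 2.96], [-0.89, 2.26], [0.02, 2.5], [-1.34, 4.48], [0, 2.73], [-2.66, 2.66]. Speed limits (rad/s): [2.39, 2.39, 2.79, 3.14, 3.14, 3.14].

### API

Orientations are given as a rotation vector (axis times angle).
In Python, from plant import robot gives the robot as it stands.
- The arm moves only by the tool drive_tool, never from a script. Its argument "moves" is one flat list of numbers, 7 for each row, row after row: the finger opening in mm, from 0 to 93, then the shift along the tool's x, y, z in mm, then the turn, a rotation vector about the tool's x, y, z in degrees. A call has 1 to 8 rows; each row shifts and turns the commanded pose from where the row before left it, along the tool's axes as they then stand; what a row does not reach is not made up. A row lasts 1/10 s, in which the tool goes at most 50 mm and 8.59 degrees, less where a joint would pass 70% of its speed; a pose out of reach is approached as far as the arm can. A call is refused whole if a number of a shift passes 50 or a number of a turn 8.59, either way. A call with a gripper value outside its range is refused whole. The fingers move at their own pace and stop on an object; "grip_force" is the grip in N (left out, the last holds). Time passes only in rows, so rows that do not move let the fingers close. It gives the time, the measured TCP pose, the force, the opening and the grip force at its end, in the units of the state.
- robot.read_state(): the state, without advancing time (a new reading comes with each control period).
- robot.read_camera(name): name is "scene" or "side" or "wrist"; returns a dict with "color" (420x560x3 uint8, red, green, blue), "depth" (420x560 float32, m along the optical axis (not along the pixel's ray), 0 where there is no reading), "mtx" (3x3 intrinsics, pixels), "R" (3x3) and "t" (3): a world point X has camera coordinates R X + t. Camera axes: x right, y down, z forward; pixel columns grow to the right and rows downward; lengths in m; the calibration is good to about 2 mm. A picture is of the moment at which its call begins.
- robot.close_job(): hands the job in; it is judged then, once.
The state is a dict: "t": time; "q": joint angles; "dq": joint speeds; "joint_torque": joint torques, N m; "tool_pos": TCP position; "orientation": TCP orientation; "force": force on the tool from outside, world axes, zero at the start; "wrist_torque": the same for the moment, N m; "opening": finger opening in m; "gripper_force": force on a finger pad.
Only numpy, scipy, OpenCV 4.12 (cv2) and the standard library are available. Lean on these libraries where they do the work, as an engineer would, in place of code of your own. Each camera call takes 0.05 s, during which the arm holds its last target. There are 200 camera calls.

## Working session

There is one attempt and no reset: what is moved stays moved. The work goes in short steps, Python scripts to look and compute and a tool call to move; the robot and the scene stay as the last step left them, time stands still between calls to the robot, and variables do not carry over. Pictures are saved under pics/ and viewed, at most 14 in all, crops included, and the job is handed in when it is done.

Besides the shell and the picture viewer there is one more tool, called after "Request:" as a command line: name --argument value ..., lists and objects as JSON in quotes. drive_tool: Moves the arm, as the interface text tells. Its arguments: {"type":"object","properties":{"moves":{"type":"array","items":{"type":"number"}},"grip_force":{"type":"number"}},"required":["moves"]}

```bash
mkdir -p pics; ls
python3 - <<'E'
from plant import robot
import cv2,numpy as np
s=robot.read_state();print({k:np.round(v,3) for k,v in s.items()},robot.grasp_offset)
for n in("scene","side"):
    c=robot.read_camera(n);np.savez(f"pics/{n}0.npz",**c);cv2.imwrite(f"pics/{n}0.png",c["color"][:,:,::-1]);print(n,c["mtx"].round(1).tolist(),c["R"].round(3).tolist(),c["t"].round(3))
E
```

```text
pics
{'t': np.float64(0.0), 'q': array([ 1.108,  0.131,  1.489, -0.   ,  1.523, -0.085]), 'dq': array([-0.001,  0.   ,  0.001,  0.   , -0.002,  0.001]), 'joint_torque': array([ 1.0000e-03, -5.5987e+01, -4.9175e+01,  7.6000e-02,  3.6000e-02,
       -0.0000e+00]), 'tool_pos': array([0.221, 0.557, 0.404]), 'orientation': array([-5.900e-01, -3.085e+00,  3.000e-03]), 'force': array([ 0.237, -0.737, -0.776]), 'wrist_torque': array([-0.042, -0.014, -0.022]), 'gripper_force': np.float64(0.0), 'opening': np.float64(0.093)} 0.1673
scene [[439.9, 0.0, 275.7], [0.0, 439.9, 203.7], [0.0, 0.0, 1.0]] [[-0.609, 0.793, 0.003], [0.666, 0.514, -0.54], [-0.43, -0.327, -0.841]] [ 0.348 -0.353  1.434]
side [[385.6, 0.0, 282.9], [0.0, 385.6, 214.4], [0.0, 0.0, 1.0]] [[0.953, -0.304, -0.003], [-0.227, -0.705, -0.672], [0.202, 0.641, -0.74]] [-0.551  0.178  0.751]
```

View pics/scene0.png

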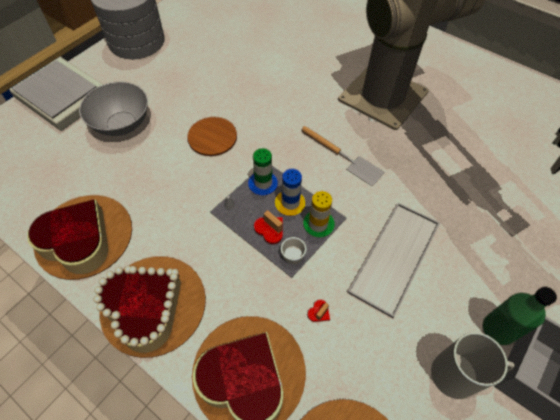

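View pics/side0.png

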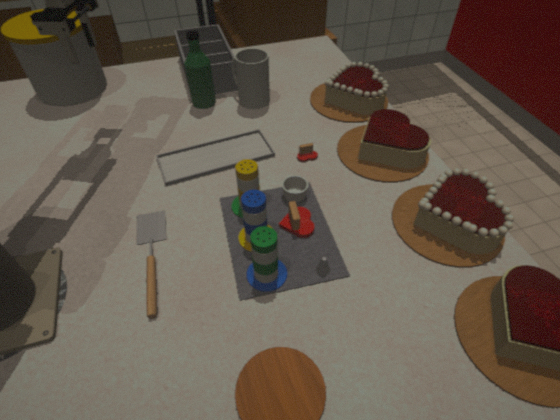

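The scene picture shows the green shaker (263,170) on the blue coaster, the blue one (291,190) on yellow and the yellow one (320,213) on green. The tray is at (395,260) and the board at (212,135). 

Two things could be taken for the marker: the red heart with a bar on the mat at (269,226), and a smaller one off the mat at (319,311). The larger one on the mat is the one meant. The cakes are too big to be confused with it. A metal cup (292,250) and a nozzle (230,200) stand on the mat as obstacles.

```bash
cat > h.py <<'E'
import numpy as np,cv2
from scipy.optimize import least_squares
def cast(c,uv,z):
    uv=np.atleast_2d(np.asarray(uv,float));K,R,t=c["mtx"],c["R"],c["t"]
    d=np.c_[uv,np.ones(len(uv))]@np.linalg.inv(K).T@R
    o=-R.T@t
    return (o+d*((z-o[2])/d[:,2])[:,None])[:,:2]
def world(c):
    v,u=np.mgrid[:c["depth"].shape[0],:c["depth"].shape[1]];D=c["depth"]
    P=np.dstack([u,v,np.ones_like(u)])@np.linalg.inv(c["mtx"]).T*D[...,None]
    return (P-c["t"])@c["R"]
def hsv(c,lo,hi):
    return cv2.inRange(cv2.cvtColor(c["color"],cv2.COLOR_RGB2HSV),np.array(lo),np.array(hi))
def blobs(m,amin=20):
    n,l,s,ce=cv2.connectedComponentsWithStats(m)
    return [(int(s[i,4]),ce[i].round(1).tolist(),s[i,:4].tolist(),l==i) for i in range(1,n) if s[i,4]>=amin]
def contour(m):
    return max(cv2.findContours(m.astype(np.uint8),cv2.RETR_EXTERNAL,cv2.CHAIN_APPROX_NONE)[0],key=len)[:,0]
def circ(P,r):
    return least_squares(lambda p:np.hypot(*(P-p).T)-r,P.mean(0),loss="soft_l1",f_scale=.002).x
E
cat > m1.py <<'E'
from h import *
H=dict(green=((50,80,30),(85,255,255)),blue=((100,100,40),(125,255,255)),yellow=((22,130,90),(33,255,255)),red=((0,180,110),(6,255,255)),wood=((7,90,60),(20,255,255)))
for n in("scene","side"):
    c=np.load(f"pics/{n}0.npz");W=world(c)
    for k,(lo,hi) in H.items():
        m=hsv(c,lo,hi)
        for a,ce,bb,mm in blobs(m,25):
            if bb[0]+bb[2]>545 : continue
            z=W[...,2][mm];p=W[mm][z>-.05]
            med=np.median(p,0)
            if med[0]>1.0 or abs(med[1])>.8: continue
            print(n,k,a,ce,bb,"med",med.round(3),"lidcast",cast(c,(contour(mm).min(0)+contour(mm).max(0))/2,.117).round(4)[0])
E
python3 m1.py
```

```text
scene green 288 [262.1, 157.2] [253, 148, 19, 19] med [ 0.519 -0.086  0.127] lidcast [ 0.5126 -0.091 ]
scene green 127 [262.7, 177.6] [254, 172, 18, 11] med [ 0.532 -0.075  0.056] lidcast [ 0.5622 -0.05  ]
scene green 333 [318.6, 227.3] [303, 213, 32, 25] med [0.544 0.126 0.008] lidcast [0.5911 0.1412]
scene green 1931 [515.9, 318.2] [483, 293, 62, 52] med [0.53  0.591 0.135] lidcast [0.5284 0.5898]
scene blue 49 [7.2, 94.7] [3, 90, 9, 10] med [nan nan nan] lidcast [ 0.7814 -0.8143]
scene blue 309 [291.5, 178.1] [282, 169, 20, 20] med [0.526 0.014 0.127] lidcast [0.5213 0.0107]
scene blue 307 [262.3, 186.1] [248, 174, 30, 22] med [ 0.532 -0.075  0.007] lidcast [ 0.5804 -0.0356]
scene blue 110 [290.4, 198.7] [283, 193, 17, 11] med [0.541 0.024 0.055] lidcast [0.5694 0.0447]
scene yellow 302 [321.8, 199.8] [312, 191, 20, 21] med [0.534 0.111 0.127] lidcast [0.5311 0.1087]
scene yellow 277 [289.8, 205.9] [275, 194, 31, 21] med [0.538 0.025 0.007] lidcast [0.5849 0.0531]
scene red 375 [267.1, 230.9] [254, 218, 28, 25] med [0.634 0.021 0.016] lidcast [0.675  0.0544]
scene red 227 [317.4, 
[... 3117 characters left out ...]
249 0.028] lidcast [0.6789 0.1407]
side wood 77 [411.9, 157.5] [402, 153, 20, 12] med [0.963 0.111 0.039] lidcast [0.8923 0.032 ]
side wood 37 [246.6, 177.1] [239, 174, 16, 7] med [0.525 0.085 0.116] lidcast [0.5247 0.0861]
side wood 3126 [434.2, 234.7] [392, 184, 113, 83] med [ 0.89  -0.12   0.005] lidcast [ 0.8565 -0.1631]
side wood 238 [294.1, 214.7] [289, 201, 12, 29] med [0.608 0.009 0.053] lidcast [ 0.587  -0.0493]
side wood 80 [443.1, 227.3] [430, 220, 25, 17] med [ 0.905 -0.118  0.04 ] lidcast [ 0.8414 -0.1661]
side wood 532 [151.0, 286.9] [147, 256, 10, 62] med [ 0.288 -0.06   0.019] lidcast [ 0.3075 -0.1286]
side wood 5601 [280.1, 386.7] [235, 347, 91, 73] med [ 0.475 -0.316  0.013] lidcast [ 0.4653 -0.3428]
  return _methods._mean(a, axis=axis, dtype=dtype,
  ret = um.true_divide(
```

```bash
cat > m2.py <<'E'
from h import *
import math
for n,box in(("scene",(335,195,450,325)),("side",(150,125,285,190))):
    c=np.load(f"pics/{n}0.npz")
    # board
    m=hsv(c,(7,90,60),(20,255,255))
    b=[x for x in blobs(m,1000) if abs(np.median(world(c)[x[3]],0)[1]+.315)<.03][0]
    P=cast(c,contour(b[3]),.012);print(n,"board",circ(P,.075).round(4),b[2])
    # bar top: wood blob near marker
    W=world(c);x0,y0,x1,y1=box
    sel=(m>0)&(np.hypot(W[...,0]-.612,W[...,1]-.015)<.05)&(W[...,2]>.047)
    p=W[sel][:,:2];r=cv2.minAreaRect(p.astype(np.float32)*1000);print("bartop",r,"med",np.median(W[sel],0).round(4))
    ru=cv2.minAreaRect(cast(c,np.argwhere(sel)[:,::-1],.054).astype(np.float32)*1000);print("barcast",ru)
    red=hsv(c,(0,150,80),(7,255,255));sel=(red>0)&(np.hypot(W[...,0]-.612,W[...,1]-.015)<.09)
    print("red",cv2.minAreaRect(cast(c,np.argwhere(sel)[:,::-1],.016).astype(np.float32)*1000))
    # tray: dark rim against the table in a box
    g=cv2.cvtColor(c["color"],cv2.COLOR_RGB2GRAY);bg=cv2.medianBlur(g,31)
    mk=((g.astype(int)<bg-12)).astype(np.uint8);k=np.zeros_like(mk);k[y0:y1,x0:x1]=1;mk*=k
    b=max(blobs(cv2.morphologyEx(mk,cv2.MORPH_CLOSE,np.ones((3,3)))),key=lambda x:x[0])
    print("tray px",b[2]);h=cv2.convexHull(contour(b[3]))[:,0]
    print("tray",cv2.minAreaRect(cast(c,h,.012).astype(np.float32)*1000))
    if n=="scene":
        cr=c["color"][180:300,220:340,::-1];cv2.imwrite("pics/crop1.png",cv2.resize(cr,None,fx=5,fy=5,interpolation=cv2.INTER_CUBIC))
E
python3 m2.py
```

```text
scene board [ 0.475  -0.3167] [187, 117, 50, 39]
bartop ((611.4226684570312, 18.93756866455078), (56.24235534667969, 17.401023864746094), 81.01243591308594) med [0.613  0.0201 0.0528]
barcast ((613.4476928710938, 20.416030883789062), (56.93571472167969, 17.910314559936523), 82.00507354736328)
red ((629.8590087890625, 19.022796630859375), (77.34034729003906, 73.60227966308594), 37.62078094482422)
tray px [346, 203, 93, 117]
tray ((492.4793701171875, 316.02056884765625), (309.1181335449219, 127.04759979248047), 5.778863906860352)
side board [ 0.4723 -0.3179] [235, 347, 91, 73]
bartop ((609.4724731445312, 19.854385375976562), (58.94233322143555, 16.189401626586914), 82.72898864746094) med [0.6085 0.0151 0.0539]
barcast ((608.2631225585938, 16.479679107666016), (61.2584114074707, 16.971750259399414), 82.20872497558594)
red ((627.5086059570312, 17.423141479492188), (74.68289184570312, 74.83424377441406), 38.8613395690918)
tray px [157, 129, 119, 58]
tray ((490.52777099609375, 273.7302551269531), (303.7823486328125, 211.93411254882812), 5.645689964294434)
```

View pics/crop1.png

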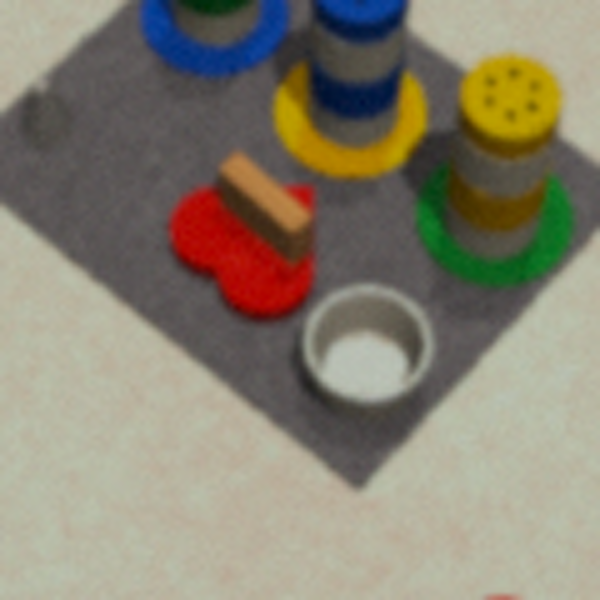

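The crop confirms it: the large heart with the wooden bar on the mat is the marker, and the cup stands beside it. I turn the tool first so that its x lies along world y and its y along world x.

Request:
drive_tool --moves '[93,0,0,0,0,0,8.54,93,0,0,0,0,0,8.54,93,0,0,0,0,0,8.54,93,0,0,0,0,0,8.54,93,0,0,0,0,0,8.54,93,0,0,0,0,0,8.54,93,0,0,0,0,0,8.54,93,0,0,0,0,0,8.54]' --grip_force 30

```text
t: 0.9
tool_pos: [0.2212, 0.5576, 0.4041]
orientation: [2.227, 2.215, -0.002]
force: [-0.4, 0.6, -0.7]
opening: 0.0933
gripper_force: 0.0
```

```bash
cat > go.py <<'E'
import sys,numpy as np
from scipy.spatial.transform import Rotation as Ro
from plant import robot
# target grasp x y z [m], yaw of tool y [deg] -> shift (tool, mm) and turn (tool, deg)
def go(x,y,z,yaw=0):
    s=robot.read_state();R=Ro.from_rotvec(s["orientation"]);p=s["tool_pos"]
    a=np.radians(yaw);c,q=np.cos(a),np.sin(a)
    T=Ro.from_matrix(np.array([[-q,c,0],[c,q,0],[0,0,-1]]))
    d=np.array([x,y,z+robot.grasp_offset])-p
    print("grasp",(p+R.apply([0,0,robot.grasp_offset])).round(4),"shift",(R.inv().apply(d)*1000).round(1),"turn",np.degrees((R.inv()*T).as_rotvec()).round(2),"open",round(float(s["opening"]),4),"F",s["force"].round(1),"t",round(float(s["t"]),2))
if __name__=="__main__": go(*map(float,sys.argv[1:]))
E
python3 go.py .531 .110 .2
```

```text
grasp [0.2212 0.5574 0.2368] shift [-445.8  312.2   37.1] turn [-0.03  0.05 -0.32] open 0.0933 F [-0.4  0.6 -0.7] t 0.9
```

Request:
drive_tool --moves '[93,-37,26,0,0,0,-0.3,93,-37,26,0,0,0,0,93,-37,26,0,0,0,0,93,-37,26,0,0,0,0,93,-37,26,0,0,0,0,93,-37,26,0,0,0,0,93,-37,26,0,0,0,0,93,-37,26,0,0,0,0]'

```text
t: 1.7
tool_pos: [0.4314, 0.2611, 0.4044]
orientation: [-2.215, -2.228, 0.001]
force: [0.5, -0.2, -0.0]
opening: 0.0929
gripper_force: 0.0
```

Request:
drive_tool --moves '[93,-37,26,0,0,0,0,93,-37,26,0,0,0,0,93,-37,26,0,0,0,0,93,-37,26,0,0,0,0,93,0,0,30,0,0,0,93,0,0,0,0,0,0,93,0,0,0,0,0,0]'

```text
t: 2.4
tool_pos: [0.5351, 0.1156, 0.3739]
orientation: [-2.213, -2.226, 0.003]
force: [-0.8, 0.3, 0.3]
opening: 0.0927
gripper_force: 0.0
```

```bash
python3 go.py .531 .110 .103
python3 - <<'E'
from plant import robot
import cv2,numpy as np
c=robot.read_camera("wrist");np.savez("pics/w1.npz",**c);cv2.imwrite("pics/w1.png",c["color"][:,:,::-1])
E
```

```text
grasp [0.5346 0.1155 0.2066] shift [ -5.5  -3.8 103.6] turn [-0.17  0.    0.33] open 0.0927 F [-0.8  0.3  0.3] t 2.4
```

View pics/w1.png

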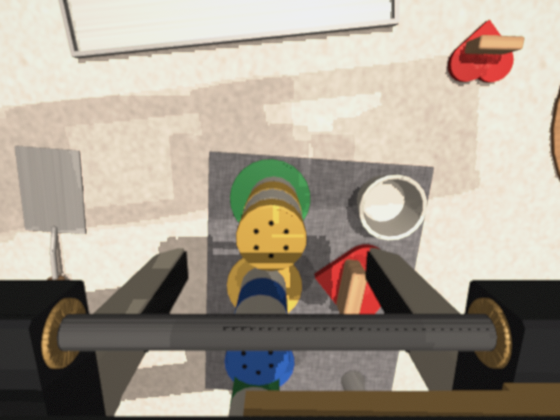

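The wrist picture shows the yellow lid top at (271,232), the green coaster at (271,190) and the tray edge at the top (75–395, 20–50). I measure these for refinement.

Run:
```python
from h import *
c=np.load("pics/w1.npz")
m=hsv(c,(18,110,60),(33,255,255))
b=[x for x in blobs(m,500)];print([(x[0],x[1],x[2]) for x in b])
W=world(c)
for x in b:
    p=W[x[3]];q=p[abs(p[:,2]-.128)<.004]
    if len(q)>200: print("top depth",cv2.minEnclosingCircle(q[:,:2].astype(np.float32)*1000),np.median(q[:,2]))
    k=contour(x[3]);
    top=(x[3]&(abs(W[...,2]-.128)<.004))
    if top.sum()>200: print("circ",circ(cast(c,contour(top),.128),.025))
```

```text
[(5231, [269.5, 246.2], [227, 199, 80, 114]), (1320, [57.8, 333.7], [41, 298, 44, 71]), (1234, [495.0, 333.3], [469, 298, 43, 70]), (7691, [411.5, 402.0], [244, 383, 316, 33])]
top depth ((530.9102172851562, 108.7840805053711), 24.891475677490234) 0.12719353280356388
circ [0.53110245 0.10955598]
```

Request:
drive_tool --moves '[93,-6.5,-3.5,10,0,0,0.3,93,0,0,40,0,0,0,93,0,0,35,0,0,0,93,0,0,18,0,0,0,93,0,0,0,0,0,0,93,0,0,0,0,0,0]'

```text
t: 3.05
tool_pos: [0.5322, 0.1092, 0.2726]
orientation: [2.22, 2.223, 0.001]
force: [0.3, -0.5, 0.7]
opening: 0.0929
gripper_force: 0.0
```

```bash
python3 go.py .531 .109 .103
```

```text
grasp [0.5323 0.1092 0.1053] shift [-0.2 -1.2  2.3] turn [ 0.04 -0.    0.08] open 0.0929 F [ 0.3 -0.5  0.7] t 3.05
```

Request:
drive_tool --moves '[93,0,-1,2,0,0,0,50,0,0,0,0,0,0,48,0,0,0,0,0,0,46,0,0,0,0,0,0,46,0,0,0,0,0,0,46,0,0,0,0,0,0,46,0,0,0,0,0,0,46,0,0,0,0,0,0]' --grip_force 30

```text
t: 3.85
tool_pos: [0.5312, 0.1089, 0.2697]
orientation: [-2.221, -2.222, 0.0]
force: [-0.5, -0.4, 0.7]
opening: 0.0494
gripper_force: 30.0
```

```bash
python3 go.py .531 .109 .103
```

```text
grasp [0.5312 0.1089 0.1024] shift [ 0.1 -0.2 -0.6] turn [-0.01  0.    0.04] open 0.0494 F [-0.5 -0.4  0.7] t 3.85
```

Request:
drive_tool --moves '[46,0,0,-15,0,0,0,46,0,0,-35,0,0,0,46,15,5,-20,0,0,0,46,40,10,0,0,0,0,46,45,10,0,0,0,0,46,45,10,0,0,0,0,46,43,10,0,0,0,0,46,28,5,0,0,0,0]'

```text
t: 4.65
tool_pos: [0.581, 0.3278, 0.3404]
orientation: [-2.219, -2.223, -0.001]
force: [-0.2, -1.5, -3.3]
opening: 0.0496
gripper_force: 30.0
```

Request:
drive_tool --moves '[46,0,0,0,0,0,0,46,0,0,0,0,0,0]'

```text
t: 4.85
tool_pos: [0.5808, 0.3254, 0.3398]
orientation: [2.219, 2.224, -0.001]
force: [0.2, 0.1, -2.5]
opening: 0.0499
gripper_force: 30.0
```

```bash
python3 go.py .5815 .325 .0994
python3 - <<'E'
from plant import robot
import cv2,numpy as np
c=robot.read_camera("wrist");np.savez("pics/w2.npz",**c);cv2.imwrite("pics/w2.png",c["color"][:,:,::-1])
E
```

```text
grasp [0.5807 0.3253 0.1725] shift [-0.3  0.7 73.1] turn [-0.03  0.04  0.12] open 0.0499 F [ 0.2  0.1 -2.5] t 4.85
```

View pics/w2.png

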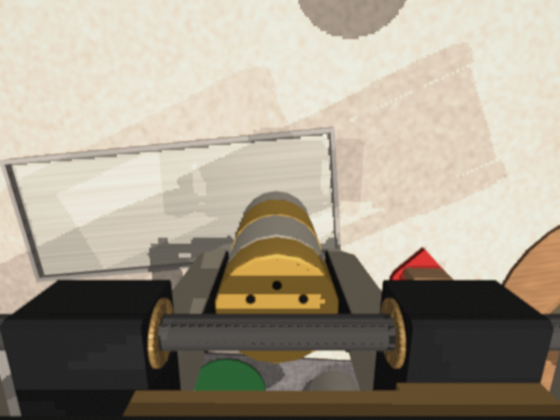

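The wrist picture shows the yellow shaker held, the tray's far corners at (332,130) and (6,163), and its right edge near x=335. I check the tray pose from these.

Run:
```python
from h import *
c=np.load("pics/w2.npz");P=cast(c,[(332,130),(6,163),(41,278),(338,245)],.012);print(P.round(4))
u=(P[0]-P[1]);L=np.hypot(*u);u/=L;v=np.array([-u[1],u[0]]);print(L,np.degrees(np.arctan2(u[1],u[0])),"centre",(P[0]+P[1])/2-.06*v)
```

```text
[[0.6296 0.3892]
 [0.3403 0.3601]
 [0.3512 0.2479]
 [0.6401 0.2827]]
0.29081099021369117 5.747966471252148 centre [0.49095136 0.3149617 ]
```

Request:
drive_tool --moves '[46,0,0,15,0,0,0,46,0,0,25,0,0,0,46,0,0,20,0,0,0,46,0,0,9,0,0,0,46,0,0,2,0,0,0,46,0,0,0,0,0,0,46,0,0,0,0,0,0]'

```text
t: 5.6
tool_pos: [0.5817, 0.3249, 0.2702]
orientation: [2.221, 2.221, 0.003]
force: [-0.3, 0.3, -3.1]
opening: 0.0496
gripper_force: 30.0
```

```bash
python3 go.py .5815 .325 .0994
```

```text
grasp [0.582  0.325  0.1029] shift [ 0.1 -0.2  3.5] turn [ 0.12 -0.05  0.02] open 0.0496 F [-0.3  0.3 -3.1] t 5.6
```

Request:
drive_tool --moves '[46,0,0,1,0,0,0,46,0,0,1,0,0,0,46,0,0,1,0,0,0,46,0,0,0,0,0,0,46,0,0,0,0,0,0]'

```text
t: 6.1
tool_pos: [0.5811, 0.325, 0.2658]
orientation: [2.221, 2.222, 0.0]
force: [-0.1, 1.2, -2.3]
opening: 0.0496
gripper_force: 30.0
```

Request:
drive_tool --moves '[46,0,0,0.5,0,0,0,46,0,0,0,0,0,0,46,0,0,0,0,0,0]'

```text
t: 6.4
tool_pos: [0.5811, 0.325, 0.2657]
orientation: [-2.221, -2.222, -0.0]
force: [-2.1, 0.1, 4.1]
opening: 0.0495
gripper_force: 30.0
```

Request:
drive_tool --moves '[46,0,0,0.5,0,0,0,46,0,0,0,0,0,0,46,0,0,0,0,0,0]'

```text
t: 6.7
tool_pos: [0.5811, 0.325, 0.2657]
orientation: [-2.221, -2.222, -0.001]
force: [-4.3, -0.6, 6.4]
opening: 0.0497
gripper_force: 30.0
```

Request:
drive_tool --moves '[46,0,0,0.5,0,0,0,46,0,0,0,0,0,0,46,0,0,0,0,0,0]'

```text
t: 7.0
tool_pos: [0.5811, 0.3251, 0.2657]
orientation: [2.221, 2.222, 0.001]
force: [-5.2, -2.0, 9.4]
opening: 0.0496
gripper_force: 30.0
```

Request:
drive_tool --moves '[46,0,0,-1,0,0,0,52,0,0,0,0,0,0,58,0,0,0,0,0,0,68,0,0,0,0,0,0,68,0,0,0,0,0,0,68,0,0,-25,0,0,0,68,0,0,-45,0,0,0,68,0,0,-50,0,0,0]'

```text
t: 7.8
tool_pos: [0.5805, 0.3246, 0.3843]
orientation: [-2.22, -2.221, 0.006]
force: [1.8, 0.5, -0.1]
opening: 0.068
gripper_force: 0.0
```

```bash
python3 go.py .5205 .0115 .2
```

```text
grasp [0.5799 0.3243 0.217 ] shift [-313.   -60.1   17.8] turn [-0.22  0.1   0.03] open 0.068 F [ 1.8  0.5 -0.1] t 7.8
```

Request:
drive_tool --moves '[80,-35,-5,0,0,0,0,80,-47,-9,0,0,0,0,80,-47,-9,0,0,0,0,80,-47,-9,0,0,0,0,80,-47,-9,0,0,0,0,80,-45,-9,0,0,0,0,80,-30,-6,0,0,0,0,80,-15,-4,10,0,0,0]'

```text
t: 8.6
tool_pos: [0.5213, 0.0095, 0.3767]
orientation: [2.221, 2.217, 0.003]
force: [0.5, 1.0, 0.7]
opening: 0.0797
gripper_force: 0.0
```

Request:
drive_tool --moves '[80,0,0,0,0,0,0,80,0,0,0,0,0,0]'

```text
t: 8.8
tool_pos: [0.5213, 0.0125, 0.3746]
orientation: [-2.22, -2.221, 0.0]
force: [0.9, 0.9, 0.8]
opening: 0.08
gripper_force: 0.0
```

```bash
cat > lid.py <<'E'
from h import *
from plant import robot
import sys
H=dict(green=((45,80,20),(88,255,255)),blue=((98,90,30),(128,255,255)),yellow=((18,110,60),(33,255,255)))
zt=float(sys.argv[2])
c=robot.read_camera("wrist");W=world(c)
m=(hsv(c,*H[sys.argv[1]])>0)&(abs(W[...,2]-zt)<.005)
for b in blobs(m.astype(np.uint8),300): print("lid",b[:3],circ(cast(c,contour(b[3]),zt),.025).round(4))
E
python3 lid.py blue .128;python3 go.py .5205 .0115 .103
```

```text
lid (3704, [274.9, 229.8], [240, 196, 70, 69]) [0.5206 0.0113]
grasp [0.5214 0.013  0.2076] shift [ -1.4  -0.9 104.6] turn [-0.03 -0.03  0.07] open 0.0799 F [-0.1  1.3 -0.5] t 8.85
```

Request:
drive_tool --moves '[80,-1.5,-1,20,0,0,0,80,0,0,40,0,0,0,80,0,0,30,0,0,0,80,0,0,14,0,0,0,80,0,0,0,0,0,0,80,0,0,0,0,0,0]'

```text
t: 9.45
tool_pos: [0.521, 0.011, 0.2724]
orientation: [2.219, 2.223, 0.001]
force: [1.3, -0.2, 0.5]
opening: 0.0798
gripper_force: 0.0
```

Request:
drive_tool --moves '[50,0,0,0,0,0,0,48,0,0,0,0,0,0,46,0,0,0,0,0,0,46,0,0,0,0,0,0,46,0,0,0,0,0,0,46,0,0,0,0,0,0]'

```text
t: 10.05
tool_pos: [0.5204, 0.0103, 0.2717]
orientation: [2.221, 2.222, 0.001]
force: [-1.4, 0.4, 3.6]
opening: 0.0493
gripper_force: 30.0
```

```bash
python3 go.py .491 .315 .173
```

```text
grasp [0.5205 0.0103 0.1044] shift [304.7 -29.2 -68.6] turn [0.03 0.   0.03] open 0.0493 F [-1.4  0.4  3.6] t 10.05
```

Request:
drive_tool --moves '[46,0,0,-20,0,0,0,46,0,0,-40,0,0,0,46,30,-4,-10,0,0,0,46,47,-5,0,0,0,0,46,47,-5,0,0,0,0,46,47,-5,0,0,0,0,46,47,-5,0,0,0,0,46,47,-5,0,0,0,0]'

```text
t: 10.85
tool_pos: [0.4903, 0.2771, 0.3405]
orientation: [-2.221, -2.222, 0.002]
force: [0.7, -0.6, -2.3]
opening: 0.05
gripper_force: 30.0
```

Request:
drive_tool --moves '[46,28,0,0,0,0,0,46,11,0,0,0,0,0,46,0,0,25,0,0,0,46,0,0,25,0,0,0,46,0,0,15,0,0,0,46,0,0,5,0,0,0,46,0,0,0,0,0,0,46,0,0,0,0,0,0]'

```text
t: 11.65
tool_pos: [0.4917, 0.3143, 0.2724]
orientation: [2.221, 2.221, 0.002]
force: [0.2, 0.4, -2.8]
opening: 0.0496
gripper_force: 30.0
```

```bash
python3 go.py .491 .315 .1004
```

```text
grasp [0.4919 0.3144 0.1051] shift [ 0.7 -0.7  4.7] turn [ 0.08 -0.04  0.01] open 0.0496 F [ 0.2  0.4 -2.8] t 11.65
```

Request:
drive_tool --moves '[46,0,0,1.5,0,0,0,46,0,0,1.5,0,0,0,46,0,0,0.7,0,0,0,46,0,0,0,0,0,0,46,0,0,0,0,0,0]'

```text
t: 12.15
tool_pos: [0.4912, 0.3144, 0.2678]
orientation: [2.221, 2.222, 0.001]
force: [-0.3, -0.8, -1.9]
opening: 0.0494
gripper_force: 30.0
```

Request:
drive_tool --moves '[46,0,0,0.6,0,0,0,46,0,0,0,0,0,0,46,0,0,0,0,0,0]'

```text
t: 12.45
tool_pos: [0.4912, 0.3145, 0.2678]
orientation: [2.221, 2.222, 0.001]
force: [-3.1, -1.3, 4.7]
opening: 0.0496
gripper_force: 30.0
```

Request:
drive_tool --moves '[46,0,0,-0.4,0,0,0,54,0,0,0,0,0,0,60,0,0,0,0,0,0,64,0,0,0,0,0,0,64,0,0,0,0,0,0,64,0,0,-25,0,0,0,64,0,0,-45,0,0,0,64,0,0,-40,0,0,0]'

```text
t: 13.25
tool_pos: [0.4909, 0.3142, 0.3782]
orientation: [-2.221, -2.222, 0.002]
force: [-0.0, 0.3, 0.0]
opening: 0.0643
gripper_force: 0.0
```

Request:
drive_tool --moves '[80,-39,2,0,0,0,0,80,-48,3,0,0,0,0,80,-48,3,0,0,0,0,80,-48,3,0,0,0,0,80,-48,3,0,0,0,0,80,-48,3,0,0,0,0,80,-48,3,0,0,0,0,80,-48,1,0,0,0,0]'

```text
t: 14.05
tool_pos: [0.5121, -0.0626, 0.3775]
orientation: [2.22, 2.222, 0.001]
force: [1.0, -0.5, -0.7]
opening: 0.0802
gripper_force: 0.0
```

Request:
drive_tool --moves '[80,-29,0,0,0,0,0,80,0,0,0,0,0,0,80,0,0,0,0,0,0,80,0,0,0,0,0,0]'

```text
t: 14.45
tool_pos: [0.5124, -0.0888, 0.3772]
orientation: [-2.22, -2.223, -0.0]
force: [0.7, 0.6, -0.2]
opening: 0.08
gripper_force: 0.0
```

```bash
python3 lid.py green .128;python3 go.py .5125 -.0895 .103
```

```text
lid (3571, [277.5, 227.5], [243, 195, 69, 66]) [ 0.5137 -0.0891]
grasp [ 0.5124 -0.0884  0.21  ] shift [-1.00e+00  1.00e-01  1.07e+02] turn [-0.   -0.02  0.11] open 0.0795 F [-0.1 -0.2  0.1] t 14.5
```

Request:
drive_tool --moves '[80,-0.5,1,20,0,0,0,80,0,0,40,0,0,0,80,0,0,30,0,0,0,80,0,0,17,0,0,0,80,0,0,0,0,0,0,80,0,0,0,0,0,0]'

```text
t: 15.1
tool_pos: [0.5136, -0.0892, 0.2708]
orientation: [-2.219, -2.224, -0.0]
force: [-0.9, -1.0, 1.0]
opening: 0.0801
gripper_force: 0.0
```

Request:
drive_tool --moves '[50,0,0,0,0,0,0,48,0,0,0,0,0,0,46,0,0,0,0,0,0,46,0,0,0,0,0,0,46,0,0,0,0,0,0,46,0,0,0,0,0,0]'

```text
t: 15.7
tool_pos: [0.5135, -0.0903, 0.2708]
orientation: [2.221, 2.222, 0.0]
force: [-1.4, 0.2, 4.2]
opening: 0.0497
gripper_force: 30.0
```

```bash
python3 go.py .4015 .306 .173
```

```text
grasp [ 0.5136 -0.0903  0.1035] shift [ 396.3 -111.7  -69.6] turn [0.03 0.01 0.03] open 0.0497 F [-1.4  0.2  4.2] t 15.7
```

Request:
drive_tool --moves '[46,0,0,-20,0,0,0,46,0,0,-40,0,0,0,46,24,-10,-10,0,0,0,46,46,-18,0,0,0,0,46,46,-18,0,0,0,0,46,46,-18,0,0,0,0,46,46,-18,0,0,0,0,46,46,-18,0,0,0,0]'

```text
t: 16.5
tool_pos: [0.4119, 0.1652, 0.34]
orientation: [-2.221, -2.221, 0.0]
force: [1.7, 0.5, -1.6]
opening: 0.0494
gripper_force: 30.0
```

Request:
drive_tool --moves '[46,46,-12,0,0,0,0,46,46,0,0,0,0,0,46,35,0,0,0,0,0,46,15,0,0,0,0,0,46,0,0,0,0,0,0,46,0,0,0,0,0,0]'

```text
t: 17.1
tool_pos: [0.4011, 0.3052, 0.3397]
orientation: [2.22, 2.222, -0.003]
force: [0.5, 0.1, -2.4]
opening: 0.0498
gripper_force: 30.0
```

```bash
python3 go.py .4015 .306 .0995
```

```text
grasp [0.4009 0.305  0.1724] shift [ 0.9  0.5 72.9] turn [-0.06  0.07  0.06] open 0.0498 F [ 0.5  0.1 -2.4] t 17.1
```

Request:
drive_tool --moves '[46,0,0,15,0,0,0,46,0,0,30,0,0,0,46,0,0,20,0,0,0,46,0,0,5,0,0,0,46,0,0,1.5,0,0,0,46,0,0,1,0,0,0,46,0,0,0,0,0,0,46,0,0,0,0,0,0]'

```text
t: 17.9
tool_pos: [0.4014, 0.3058, 0.2685]
orientation: [2.221, 2.222, 0.002]
force: [-0.2, 0.1, -1.2]
opening: 0.0499
gripper_force: 30.0
```

Request:
drive_tool --moves '[46,0,0,0.7,0,0,0,46,0,0,0,0,0,0,46,0,0,0,0,0,0]'

```text
t: 18.2
tool_pos: [0.4011, 0.3058, 0.2672]
orientation: [2.221, 2.222, 0.0]
force: [0.7, -0.8, -2.0]
opening: 0.0494
gripper_force: 30.0
```

Request:
drive_tool --moves '[46,0,0,0.7,0,0,0,46,0,0,0,0,0,0,46,0,0,0,0,0,0]'

```text
t: 18.5
tool_pos: [0.4012, 0.3059, 0.2668]
orientation: [-2.221, -2.222, -0.001]
force: [-2.1, -0.8, 2.6]
opening: 0.0496
gripper_force: 30.0
```

Request:
drive_tool --moves '[46,0,0,-0.3,0,0,0,54,0,0,0,0,0,0,60,0,0,0,0,0,0,64,0,0,0,0,0,0,64,0,0,0,0,0,0,64,0,0,-25,0,0,0,64,0,0,-45,0,0,0,64,0,0,-40,0,0,0]'

```text
t: 19.3
tool_pos: [0.4008, 0.3056, 0.3778]
orientation: [-2.221, -2.222, 0.002]
force: [0.6, 1.1, 0.7]
opening: 0.0639
gripper_force: 0.0
```

```bash
cat > m3.py <<'E'
from h import *
from plant import robot
H=dict(green=((50,80,30),(85,255,255)),blue=((100,100,40),(125,255,255)),yellow=((20,120,90),(33,255,255)))
for n in("scene","side"):
    c=robot.read_camera(n);np.savez(f"pics/{n}1.npz",**c);W=world(c);cv2.imwrite(f"pics/{n}1.png",c["color"][:,:,::-1])
    for k,h in H.items():
        m=hsv(c,*h)
        for b in blobs(m,200):
            p=np.median(W[b[3]],0)
            if p[2]<.02 and abs(p[0]-.52)<.06 and abs(p[1])<.16: print(n,"coaster",k,circ(cast(c,contour(b[3]),.008),.042).round(4),b[0],b[2])
            if p[2]>.1 and p[1]>.2 and p[1]<.45: print(n,"shaker",k,p.round(3))
    m=hsv(c,(7,90,60),(20,255,255))
    sel=(m>0)&(np.hypot(W[...,0]-.612,W[...,1]-.018)<.05)&(W[...,2]>.045)
    print("barcast",cv2.minAreaRect(cast(c,np.argwhere(sel)[:,::-1],.054).astype(np.float32)*1000))
E
python3 m3.py
```

```text
scene shaker green [0.411 0.308 0.123]
scene coaster green [0.5284 0.1092] 700 [303, 210, 32, 28]
scene coaster blue [ 0.5157 -0.0899] 589 [248, 170, 30, 26]
scene shaker blue [0.497 0.315 0.123]
scene coaster yellow [0.522  0.0094] 661 [274, 189, 32, 27]
scene shaker yellow [0.585 0.326 0.123]
barcast ((613.8278198242188, 21.443845748901367), (58.30491256713867, 18.377235412597656), 82.00507354736328)
side shaker green [0.4   0.297 0.125]
side coaster green [0.527  0.1083] 691 [231, 193, 35, 26]
side shaker blue [0.491 0.306 0.124]
side coaster blue [ 0.5143 -0.0909] 1086 [247, 257, 40, 34]
side coaster yellow [0.5206 0.0087] 881 [238, 222, 38, 30]
barcast ((608.1062622070312, 15.102165222167969), (64.0326919555664, 17.014493942260742), 82.04412841796875)
```

View pics/side1.png

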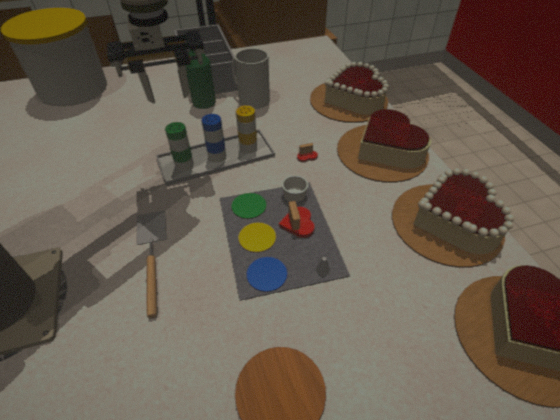

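The side picture shows all three shakers upright on the tray at (178,143), (213,133) and (246,125). The marker is untouched at (297,220).

Request:
drive_tool --moves '[64,-36,26,0,0,0,0,64,-36,26,0,0,0,0,64,-36,26,0,0,0,0,64,-36,26,0,0,0,0,64,-36,26,0,0,0,0,64,-36,26,0,0,0,0,64,-36,26,0,0,0,0,64,-36,28,0,0,0,0]'

```text
t: 20.2
tool_pos: [0.6119, 0.0162, 0.3759]
orientation: [-2.221, -2.222, 0.001]
force: [0.3, 0.7, -0.2]
opening: 0.0639
gripper_force: 0.0
```

Request:
drive_tool --moves '[64,0,0,30,0,0,8,64,0,0,30,0,0,0,64,0,0,0,0,0,0,64,0,0,0,0,0,0]'

```text
t: 20.6
tool_pos: [0.6109, 0.018, 0.316]
orientation: [-2.368, -2.061, 0.003]
force: [-0.2, -0.2, -0.5]
opening: 0.0637
gripper_force: 0.0
```

Run:
```python
from h import *
from plant import robot
from go import go
c=robot.read_camera("wrist");np.savez("pics/w3.npz",**c);cv2.imwrite("pics/w3.png",c["color"][:,:,::-1])
W=world(c);m=hsv(c,(5,70,40),(22,255,255))
sel=(m>0)&(np.hypot(W[...,0]-.612,W[...,1]-.018)<.06)&(abs(W[...,2]-.054)<.006)
b=max(blobs(sel.astype(np.uint8)),key=lambda x:x[0])
print(b[:3],"bar",cv2.minAreaRect(cast(c,np.argwhere(b[3])[:,::-1],.054).astype(np.float32)*1000),np.median(W[b[3]],0))
go(.611,.0185,.043,-8)
```

```text
(1542, [276.8, 217.5], [266, 181, 22, 74]) bar ((611.3706665039062, 20.99234390258789), (55.67190170288086, 15.317564010620117), 82.53102111816406) [0.61159077 0.02162849 0.05295422]
grasp [0.6116 0.0181 0.1504] shift [  0.3  -0.6 107.4] turn [ 0.03 -0.    0.08] open 0.0638 F [ 0.3  0.2 -0.1] t 20.65
```

View pics/w3.png

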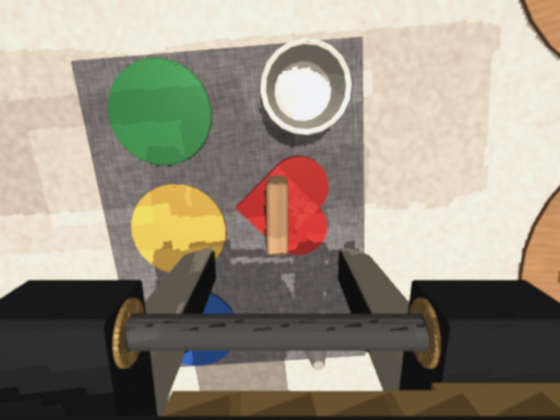

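The wrist picture shows the bar at (277,217), centred between the fingers, with the cup clear at (305,88). I descend onto it.

Request:
drive_tool --moves '[64,2.5,-0.5,20,0,0,0,64,0,0,35,0,0,0,64,0,0,30,0,0,0,64,0,0,20,0,0,0,64,0,0,2,0,0,0,64,0,0,0,0,0,0,64,0,0,0,0,0,0]'

```text
t: 21.35
tool_pos: [0.6124, 0.0206, 0.2125]
orientation: [2.368, 2.06, 0.005]
force: [0.1, 0.1, 0.7]
opening: 0.0641
gripper_force: 0.0
```

Request:
drive_tool --moves '[30,0,0,0,0,0,0,20,0,0,0,0,0,0,14,0,0,0,0,0,0,12,0,0,0,0,0,0,12,0,0,0,0,0,0,12,0,0,0,0,0,0,12,0,0,0,0,0,0,12,0,0,0,0,0,0]'

```text
t: 22.15
tool_pos: [0.6111, 0.0205, 0.2096]
orientation: [-2.37, -2.062, 0.0]
force: [0.1, 0.9, -0.4]
opening: 0.0155
gripper_force: 30.0
```

```bash
python3 go.py .611 .021 .043 -8
```

```text
grasp [0.6111 0.0205 0.0423] shift [ 0.5 -0.2 -0.7] turn [-0.01  0.    0.03] open 0.0155 F [ 0.1  0.9 -0.4] t 22.15
```

Request:
drive_tool --moves '[12,0,0,-15,0,0,0,12,0,0,-35,0,0,0,12,-15,-4,-30,0,0,0,12,-40,-11,0,0,0,0,12,-45,-11,0,0,0,0,12,-45,-11,0,0,0,0,12,-45,-11,0,0,0,0,12,-45,-11,0,0,0,0]'

```text
t: 22.95
tool_pos: [0.5192, -0.2055, 0.2909]
orientation: [2.369, 2.062, 0.001]
force: [-0.1, 0.2, -2.5]
opening: 0.016
gripper_force: 30.0
```

Request:
drive_tool --moves '[12,-45,-11,0,0,0,0,12,-40,-11,0,0,0,0,12,-25,-5,0,0,0,0,12,-9,-3,0,0,0,0,12,0,0,0,0,0,0,12,0,0,0,0,0,0]'

```text
t: 23.55
tool_pos: [0.4743, -0.317, 0.29]
orientation: [-2.37, -2.062, -0.001]
force: [0.3, 0.7, -1.7]
opening: 0.0158
gripper_force: 30.0
```

Run:
```python
from h import *
from plant import robot
from go import go
c=robot.read_camera("wrist");np.savez("pics/w4.npz",**c);cv2.imwrite("pics/w4.png",c["color"][:,:,::-1])
go(.4737,-.3173,.0503,-8)
m=hsv(c,(4,70,40),(20,255,255))
for b in blobs(m,800):
    P=cast(c,contour(b[3]),.012);k=np.hypot(*(P-[.4737,-.3173]).T)
    print(b[:3],len(P)); P=P[abs(k-.075)<.008]
    if len(P)>40: print(len(P),circ(P,.075))
```

```text
grasp [ 0.4745 -0.3165  0.1226] shift [-0.8 -0.6 72.3] turn [ 0.   -0.03  0.09] open 0.0156 F [ 0.3  1.  -0.8] t 23.6
(18614, [264.0, 202.3], [179, 123, 191, 192]) 1083
471 [ 0.47261657 -0.32090808]
(12756, [267.8, 401.6], [31, 382, 448, 35]) 916
```

View pics/w4.png

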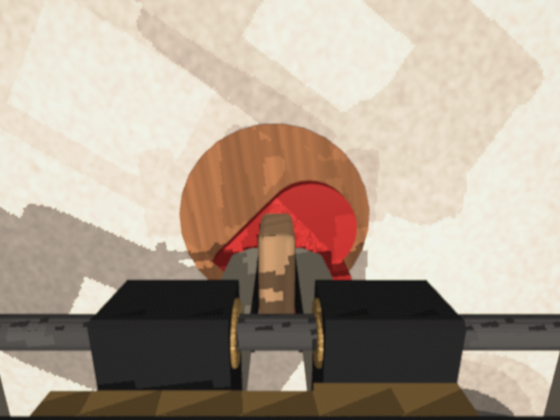

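The wrist picture shows the marker held above the board, with the board circle centred near (275,218). I lower it.

Request:
drive_tool --moves '[12,-2,-1,15,0,0,0,12,0,0,30,0,0,0,12,0,0,20,0,0,0,12,0,0,4,0,0,0,12,0,0,1.5,0,0,0,12,0,0,0,0,0,0,12,0,0,0,0,0,0]'

```text
t: 24.3
tool_pos: [0.4729, -0.3194, 0.2194]
orientation: [2.369, 2.062, 0.0]
force: [-0.6, -0.2, -1.5]
opening: 0.0159
gripper_force: 30.0
```

Request:
drive_tool --moves '[12,0,0,0.7,0,0,0,12,0,0,0,0,0,0,12,0,0,0,0,0,0]'

```text
t: 24.6
tool_pos: [0.4727, -0.3197, 0.2188]
orientation: [2.37, 2.061, 0.0]
force: [0.1, -0.4, -1.8]
opening: 0.0158
gripper_force: 30.0
```

Request:
drive_tool --moves '[12,0,0,0.7,0,0,0,12,0,0,0,0,0,0,12,0,0,0,0,0,0]'

```text
t: 24.9
tool_pos: [0.4726, -0.3197, 0.2178]
orientation: [-2.37, -2.062, 0.0]
force: [0.0, -0.0, -1.0]
opening: 0.0162
gripper_force: 30.0
```

Request:
drive_tool --moves '[12,0,0,0.6,0,0,0,12,0,0,0,0,0,0,12,0,0,0,0,0,0]'

```text
t: 25.2
tool_pos: [0.4727, -0.3197, 0.2175]
orientation: [2.37, 2.062, -0.0]
force: [-1.8, 1.0, 2.2]
opening: 0.0159
gripper_force: 30.0
```

Request:
drive_tool --moves '[20,0,0,-0.4,0,0,0,30,0,0,0,0,0,0,50,0,0,0,0,0,0,50,0,0,0,0,0,0,50,0,0,-25,0,0,0,50,0,0,-45,0,0,0,50,0,0,-45,0,0,0,50,0,0,-45,0,0,-8]'

```text
t: 26.0
tool_pos: [0.4724, -0.3194, 0.3791]
orientation: [-2.22, -2.222, 0.0]
force: [0.1, 0.0, 0.6]
opening: 0.0496
gripper_force: 0.0
```

Run:
```python
from h import *
from plant import robot
from go import go
c=robot.read_camera("wrist");W=world(c)
m=hsv(c,(4,70,40),(20,255,255));b=max(blobs(m,800),key=lambda x:x[0])
P=cast(c,contour(b[3]),.012);k=np.hypot(*(P-[.4732,-.3185]).T)
P=P[abs(k-.075)<.006];print("board",len(P),circ(P,.075))
sel=(m>0)&(abs(W[...,2]-.062)<.006)
if sel.any():
    b=max(blobs(sel.astype(np.uint8)),key=lambda x:x[0])
    print("bar",cv2.minAreaRect(cast(c,np.argwhere(b[3])[:,::-1],.062).astype(np.float32)*1000))
cv2.imwrite("pics/w5.png",c["color"][:,:,::-1])
go(.491,.3145,.21)
```

```text
board 405 [ 0.47259507 -0.32068195]
bar ((473.3071594238281, -319.4238586425781), (55.532833099365234, 15.782608985900879), 81.96082305908203)
grasp [ 0.4754 -0.3218  0.2215] shift [634.8  26.3   6.9] turn [0.51 0.42 0.84] open 0.0499 F [ 2.  -0.8  7.4] t 26.05
```

View pics/w5.png

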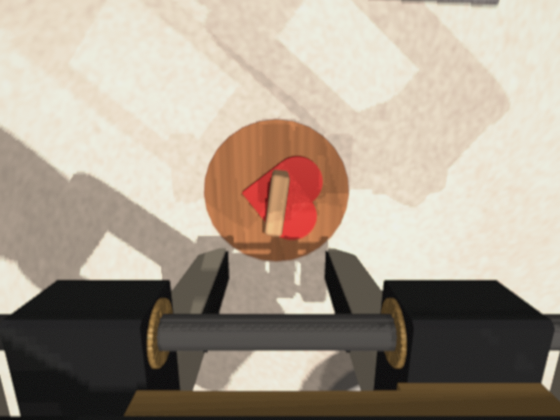

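The wrist picture shows the marker flat in the middle of the board. I go back for the shakers, blue first.

Request:
drive_tool --moves '[64,30,1,0,0,0,0,64,48,2,0,0,0,0,64,48,2,0,0,0,0,64,48,2,0,0,0,0,64,48,2,0,0,0,0,64,48,2,0,0,0,0,64,48,2,0,0,0,0,64,48,2,0,0,0,0]'

```text
t: 26.85
tool_pos: [0.4871, 0.0483, 0.3777]
orientation: [2.221, 2.221, 0.001]
force: [0.9, 0.0, 0.3]
opening: 0.064
gripper_force: 0.0
```

Request:
drive_tool --moves '[64,48,2,0,0,0,0,64,48,2,0,0,0,0,64,48,0,0,0,0,0,64,48,0,0,0,0,0,64,48,0,0,0,0,0,64,28,0,0,0,0,0,64,0,0,0,0,0,0,64,0,0,0,0,0,0]'

```text
t: 27.65
tool_pos: [0.4911, 0.3147, 0.3771]
orientation: [2.219, 2.224, -0.001]
force: [-0.1, -0.5, -0.0]
opening: 0.064
gripper_force: 0.0
```

```bash
python3 go.py .491 .3145 .1005; for k in blue yellow green; do echo $k; python3 lid.py $k .124;done
```

```text
grasp [0.491  0.3146 0.2098] shift [ -0.2  -0.  109.3] turn [-0.03  0.04  0.11] open 0.064 F [-0.1 -0.5 -0. ] t 27.65
blue
lid (3512, [276.1, 223.8], [243, 191, 67, 67]) [0.4913 0.3156]
yellow
lid (3697, [402.1, 209.2], [367, 175, 71, 69]) [0.5799 0.3255]
green
lid (3432, [152.0, 233.7], [118, 201, 69, 65]) [0.403 0.307]
```

Request:
drive_tool --moves '[64,0.5,0,20,0,0,0,64,0,0,40,0,0,0,64,0,0,30,0,0,0,64,0,0,17,0,0,0,64,0,0,2,0,0,0,64,0,0,0,0,0,0,50,0,0,0,0,0,0,48,0,0,0,0,0,0]'

```text
t: 28.6
tool_pos: [0.492, 0.315, 0.2706]
orientation: [2.221, 2.221, 0.004]
force: [-1.0, 0.8, 0.2]
opening: 0.0524
gripper_force: 0.4
```

Request:
drive_tool --moves '[46,0,0,0,0,0,0,46,0,0,0,0,0,0,46,0,0,0,0,0,0,46,0,0,0,0,0,0]'

```text
t: 29.0
tool_pos: [0.4918, 0.3152, 0.2703]
orientation: [2.22, 2.222, 0.004]
force: [-1.5, -0.3, 6.5]
opening: 0.0499
gripper_force: 29.9
```

```bash
python3 go.py .515 -.0904 .173
```

```text
grasp [0.4922 0.3154 0.103 ] shift [-405.6   23.   -70.4] turn [ 0.13 -0.06  0.05] open 0.0499 F [-1.5 -0.3  6.5] t 29.0
```

Request:
drive_tool --moves '[46,0,0,-20,0,0,0,46,0,0,-40,0,0,0,46,-15,1,-12,0,0,0,46,-40,3,0,0,0,0,46,-46,3,0,0,0,0,46,-46,3,0,0,0,0,46,-46,3,0,0,0,0,46,-46,3,0,0,0,0]'

```text
t: 29.8
tool_pos: [0.5068, 0.0734, 0.3399]
orientation: [2.221, 2.222, -0.001]
force: [0.8, -0.4, -3.0]
opening: 0.0496
gripper_force: 29.9
```

Request:
drive_tool --moves '[46,-46,3,0,0,0,0,46,-46,3,0,0,0,0,46,-40,1,0,0,0,0,46,-25,0,0,0,0,0,46,-10,0,0,0,0,0,46,0,0,0,0,0,0,46,0,0,0,0,0,0]'

```text
t: 30.5
tool_pos: [0.5143, -0.0906, 0.3402]
orientation: [-2.22, -2.221, -0.0]
force: [0.2, 0.3, -3.6]
opening: 0.0496
gripper_force: 29.9
```

```bash
python3 go.py .515 -.0904 .107
```

```text
grasp [ 0.5142 -0.0905  0.1729] shift [ 0.1  0.7 65.9] turn [-0.03 -0.04  0.03] open 0.0496 F [ 0.2  0.3 -3.6] t 30.5
```

Request:
drive_tool --moves '[46,0,0.7,15,0,0,0,46,0,0,28,0,0,0,46,0,0,15,0,0,0,46,0,0,4,0,0,0,46,0,0,1.5,0,0,0,46,0,0,0,0,0,0,46,0,0,0,0,0,0]'

```text
t: 31.2
tool_pos: [0.5158, -0.0912, 0.2783]
orientation: [2.219, 2.221, 0.001]
force: [-0.6, 0.7, -2.6]
opening: 0.0497
gripper_force: 29.9
```

Request:
drive_tool --moves '[46,0,0,0.7,0,0,0,46,0,0,0.5,0,0,0,46,0,0,0,0,0,0,46,0,0,0,0,0,0]'

```text
t: 31.6
tool_pos: [0.5153, -0.0912, 0.2761]
orientation: [2.221, 2.222, 0.0]
force: [0.5, -0.2, -2.9]
opening: 0.0499
gripper_force: 29.9
```

Request:
drive_tool --moves '[46,0,0,0.7,0,0,0,46,0,0,0.6,0,0,0,46,0,0,0,0,0,0,46,0,0,0,0,0,0]'

```text
t: 32.0
tool_pos: [0.5152, -0.0911, 0.2746]
orientation: [-2.221, -2.222, 0.0]
force: [-0.5, 1.0, -2.4]
opening: 0.0496
gripper_force: 29.9
```

Request:
drive_tool --moves '[46,0,0,0.7,0,0,0,46,0,0,0,0,0,0,46,0,0,0,0,0,0]'

```text
t: 32.3
tool_pos: [0.5153, -0.0911, 0.2743]
orientation: [2.221, 2.222, 0.0]
force: [-3.0, 0.3, 2.8]
opening: 0.0499
gripper_force: 29.9
```

Request:
drive_tool --moves '[46,0,0,-0.4,0,0,0,54,0,0,0,0,0,0,60,0,0,0,0,0,0,70,0,0,0,0,0,0,70,0,0,0,0,0,0,70,0,0,-25,0,0,0,70,0,0,-45,0,0,0,70,0,0,-34,0,0,0]'

```text
t: 33.1
tool_pos: [0.5152, -0.0911, 0.3803]
orientation: [2.22, 2.222, 0.0]
force: [1.6, -0.1, -0.3]
opening: 0.0698
gripper_force: 0.0
```

Request:
drive_tool --moves '[70,30,5,0,0,0,0,70,46,7,0,0,0,0,70,46,7,0,0,0,0,70,46,7,0,0,0,0,70,46,7,0,0,0,0,70,46,7,0,0,0,0,70,46,7,0,0,0,0,70,46,7,0,0,0,0]'

```text
t: 33.9
tool_pos: [0.569, 0.2629, 0.3784]
orientation: [2.221, 2.222, 0.001]
force: [0.9, -0.8, 0.5]
opening: 0.07
gripper_force: 0.0
```

Request:
drive_tool --moves '[68,40,7,0,0,0,0,68,24,4,0,0,0,0,68,0,0,0,0,0,0,68,0,0,0,0,0,0,68,0,0,0,0,0,0]'

```text
t: 34.4
tool_pos: [0.5801, 0.3239, 0.3782]
orientation: [2.222, 2.221, -0.001]
force: [0.1, 0.3, -0.6]
opening: 0.068
gripper_force: 0.0
```

```bash
python3 go.py .5805 .325 .1005;python3 lid.py yellow .124
```

```text
grasp [0.58   0.3238 0.2109] shift [  1.1   0.4 110.4] turn [-0.01  0.03 -0.01] open 0.068 F [ 0.1  0.3 -0.6] t 34.4
lid (3519, [277.1, 222.2], [243, 189, 68, 67]) [0.5812 0.3257]
```

Request:
drive_tool --moves '[68,1,1,20,0,0,0,68,0,0,40,0,0,0,68,0,0,30,0,0,0,68,0,0,17,0,0,0,68,0,0,2,0,0,0,68,0,0,0,0,0,0,50,0,0,0,0,0,0,48,0,0,0,0,0,0]'

```text
t: 35.25
tool_pos: [0.5818, 0.3262, 0.2718]
orientation: [2.22, 2.221, 0.005]
force: [0.1, 0.1, 0.4]
opening: 0.0564
gripper_force: 0.0
```

Request:
drive_tool --moves '[46,0,0,0,0,0,0,46,0,0,0,0,0,0,46,0,0,0,0,0,0,46,0,0,0,0,0,0,46,0,0,0,0,0,0]'

```text
t: 35.75
tool_pos: [0.5814, 0.3263, 0.2711]
orientation: [2.22, 2.222, 0.003]
force: [-0.9, -0.4, 6.9]
opening: 0.0497
gripper_force: 30.0
```

```bash
python3 go.py .5213 .009 .173
```

```text
grasp [0.5817 0.3265 0.1038] shift [-317.2  -60.2  -69.7] turn [ 0.11 -0.06  0.05] open 0.0497 F [-0.9 -0.4  6.9] t 35.75
```

Request:
drive_tool --moves '[46,0,0,-20,0,0,0,46,0,0,-40,0,0,0,46,-20,-4,-12,0,0,0,46,-44,-8,0,0,0,0,46,-46,-9,0,0,0,0,46,-46,-9,0,0,0,0,46,-46,-9,0,0,0,0,46,-46,-9,0,0,0,0]'

```text
t: 36.55
tool_pos: [0.5323, 0.0764, 0.3411]
orientation: [-2.22, -2.223, 0.0]
force: [0.6, -0.8, -2.9]
opening: 0.0498
gripper_force: 30.0
```

Request:
drive_tool --moves '[46,-38,-8,0,0,0,0,46,-23,-4,0,0,0,0,46,-8,0,0,0,0,0,46,0,0,0,0,0,0,46,0,0,0,0,0,0]'

```text
t: 37.05
tool_pos: [0.5213, 0.0096, 0.3413]
orientation: [-2.22, -2.222, -0.001]
force: [0.3, 0.8, -2.7]
opening: 0.0493
gripper_force: 30.0
```

```bash
python3 go.py .5213 .009 .1078
```

```text
grasp [0.5213 0.0097 0.174 ] shift [-0.7 -0.  66.2] turn [-0.01 -0.03  0.04] open 0.0493 F [ 0.3  0.8 -2.7] t 37.05
```

Request:
drive_tool --moves '[46,0,0,15,0,0,0,46,0,0,28,0,0,0,46,0,0,15,0,0,0,46,0,0,4,0,0,0,46,0,0,1.5,0,0,0,46,0,0,1,0,0,0,46,0,0,0,0,0,0,46,0,0,0,0,0,0]'

```text
t: 37.85
tool_pos: [0.5216, 0.0088, 0.2778]
orientation: [2.22, 2.221, 0.002]
force: [-0.7, -0.1, -1.6]
opening: 0.0494
gripper_force: 30.0
```

Request:
drive_tool --moves '[46,0,0,0.7,0,0,0,46,0,0,0.6,0,0,0,46,0,0,0,0,0,0,46,0,0,0,0,0,0]'

```text
t: 38.25
tool_pos: [0.5211, 0.0088, 0.2755]
orientation: [2.221, 2.222, -0.0]
force: [-0.5, 0.2, -2.7]
opening: 0.0498
gripper_force: 30.0
```

Request:
drive_tool --moves '[46,0,0,0.8,0,0,0,46,0,0,0,0,0,0,46,0,0,0,0,0,0]'

```text
t: 38.55
tool_pos: [0.5212, 0.0089, 0.2751]
orientation: [2.221, 2.222, 0.0]
force: [-1.4, 0.2, 2.8]
opening: 0.0498
gripper_force: 30.0
```

Request:
drive_tool --moves '[46,0,0,-0.4,0,0,0,54,0,0,0,0,0,0,60,0,0,0,0,0,0,70,0,0,0,0,0,0,70,0,0,0,0,0,0,70,0,0,-25,0,0,0,70,0,0,-45,0,0,0,70,0,0,-34,0,0,0]'

```text
t: 39.35
tool_pos: [0.5212, 0.0089, 0.3811]
orientation: [2.22, 2.222, 0.001]
force: [0.7, -0.7, -0.5]
opening: 0.0697
gripper_force: 0.0
```

Request:
drive_tool --moves '[70,25,-10,0,0,0,0,70,44,-18,0,0,0,0,70,44,-18,0,0,0,0,70,44,-18,0,0,0,0,70,44,-18,0,0,0,0,70,44,-18,0,0,0,0,70,35,-14,0,0,0,0,70,17,-5,0,0,0,0]'

```text
t: 40.15
tool_pos: [0.4004, 0.3084, 0.3793]
orientation: [-2.217, -2.225, -0.001]
force: [1.2, 0.5, 0.1]
opening: 0.07
gripper_force: 0.0
```

Request:
drive_tool --moves '[70,0,0,0,0,0,0,70,0,0,0,0,0,0]'

```text
t: 40.35
tool_pos: [0.402, 0.3058, 0.3791]
orientation: [2.219, 2.223, -0.0]
force: [1.0, -0.1, -0.3]
opening: 0.0701
gripper_force: 0.0
```

```bash
python3 go.py .402 .306 .1005;python3 lid.py green .124
```

```text
grasp [0.402  0.3057 0.2118] shift [  0.3   0.  111.3] turn [0.   0.03 0.1 ] open 0.0701 F [ 1.  -0.1 -0.3] t 40.35
lid (3451, [274.6, 222.9], [241, 190, 67, 67]) [0.4013 0.3068]
```

Request:
drive_tool --moves '[70,0.5,-0.5,20,0,0,0,70,0,0,40,0,0,0,70,0,0,30,0,0,0,70,0,0,17,0,0,0,70,0,0,2,0,0,0,70,0,0,0,0,0,0,50,0,0,0,0,0,0,48,0,0,0,0,0,0]'

```text
t: 41.2
tool_pos: [0.4023, 0.3065, 0.2718]
orientation: [2.221, 2.221, 0.004]
force: [-0.3, -0.1, -0.7]
opening: 0.0584
gripper_force: 0.0
```

Request:
drive_tool --moves '[46,0,0,0,0,0,0,46,0,0,0,0,0,0,46,0,0,0,0,0,0,46,0,0,0,0,0,0,46,0,0,0,0,0,0]'

```text
t: 41.7
tool_pos: [0.4018, 0.3067, 0.2712]
orientation: [2.22, 2.222, 0.003]
force: [-1.4, 0.4, 6.2]
opening: 0.0492
gripper_force: 30.0
```

```bash
python3 go.py .5277 .1088 .173
```

```text
grasp [0.4021 0.3068 0.1039] shift [-197.9  125.8  -69.1] turn [ 0.08 -0.05  0.05] open 0.0492 F [-1.4  0.4  6.2] t 41.7
```

Request:
drive_tool --moves '[46,0,0,-20,0,0,0,46,0,0,-40,0,0,0,46,-14,9,-12,0,0,0,46,-36,23,0,0,0,0,46,-38,24,0,0,0,0,46,-38,24,0,0,0,0,46,-36,24,0,0,0,0,46,-25,15,0,0,0,0]'

```text
t: 42.5
tool_pos: [0.5216, 0.117, 0.3418]
orientation: [2.222, 2.22, -0.001]
force: [0.2, 0.9, -2.2]
opening: 0.0495
gripper_force: 30.0
```

Request:
drive_tool --moves '[46,-11,7,0,0,0,0,46,0,0,0,0,0,0,46,0,0,0,0,0,0,46,0,0,0,0,0,0]'

```text
t: 42.9
tool_pos: [0.527, 0.1097, 0.342]
orientation: [-2.219, -2.223, 0.0]
force: [0.3, -0.4, -2.2]
opening: 0.0497
gripper_force: 30.0
```

```bash
python3 go.py .5277 .1088 .1079
```

```text
grasp [0.5269 0.1098 0.1747] shift [-0.9  0.8 66.8] turn [-0.03 -0.02  0.12] open 0.0497 F [ 0.3 -0.4 -2.2] t 42.9
```

Request:
drive_tool --moves '[46,-0.7,0.5,15,0,0,0,46,0,0,28,0,0,0,46,0,0,15,0,0,0,46,0,0,4,0,0,0,46,0,0,1.5,0,0,0,46,0,0,1.5,0,0,0,46,0,0,0,0,0,0,46,0,0,0,0,0,0]'

```text
t: 43.7
tool_pos: [0.5285, 0.1077, 0.2781]
orientation: [2.22, 2.221, 0.002]
force: [-0.5, -0.8, -2.1]
opening: 0.0497
gripper_force: 30.0
```

Request:
drive_tool --moves '[46,0,0,0.7,0,0,0,46,0,0,0.5,0,0,0,46,0,0,0,0,0,0,46,0,0,0,0,0,0]'

```text
t: 44.1
tool_pos: [0.5281, 0.1077, 0.2759]
orientation: [-2.221, -2.222, 0.0]
force: [-0.2, 0.0, -1.7]
opening: 0.0491
gripper_force: 30.0
```

Request:
drive_tool --moves '[46,0,0,0.6,0,0,0,46,0,0,0.6,0,0,0,46,0,0,0,0,0,0,46,0,0,0,0,0,0]'

```text
t: 44.5
tool_pos: [0.5282, 0.1078, 0.2753]
orientation: [2.221, 2.222, 0.0]
force: [-2.9, -0.1, 5.1]
opening: 0.0497
gripper_force: 30.0
```

Request:
drive_tool --moves '[46,0,0,-0.5,0,0,0,54,0,0,0,0,0,0,60,0,0,0,0,0,0,70,0,0,0,0,0,0,70,0,0,0,0,0,0,70,0,0,-25,0,0,0,70,0,0,-45,0,0,0,70,0,0,-45,0,0,0]'

```text
t: 45.3
tool_pos: [0.5276, 0.1076, 0.3906]
orientation: [-2.22, -2.221, 0.003]
force: [1.3, -1.3, 0.6]
opening: 0.0701
gripper_force: 0.0
```

Request:
drive_tool --moves '[70,30,-10,-20,0,0,0,70,45,-15,0,0,0,0,70,45,-15,0,0,0,0,70,45,-15,0,0,0,0,70,45,-15,0,0,0,0,70,30,-10,0,0,0,0,70,0,0,0,0,0,0,70,0,0,0,0,0,0]'

```text
t: 46.1
tool_pos: [0.4477, 0.3482, 0.41]
orientation: [2.218, 2.224, -0.001]
force: [-0.2, -0.4, -0.6]
opening: 0.0699
gripper_force: 0.0
```

```bash
sed -i 's/blobs(m,200)/blobs(m,120)/; s/p\[1\]>.2 and p\[1\]<.45/p[0]<.6/; s/p.round(3))/p.round(3),cast(c,(contour(b[3]).min(0)+contour(b[3]).max(0))\/2,.117).round(4)[0])/; s/{n}1/{n}2/g' m3.py; python3 m3.py 2>&1 | grep -v barcast
```

```text
scene shaker green [0.534 0.109 0.127] [0.5287 0.1071]
scene coaster green [0.5295 0.1096] 511 [303, 212, 32, 26]
scene shaker green [0.529 0.589 0.13 ] [0.5294 0.5902]
scene shaker blue [ 0.52  -0.087  0.127] [ 0.5147 -0.091 ]
scene coaster blue [ 0.5166 -0.0889] 431 [248, 172, 30, 24]
scene shaker yellow [0.525 0.011 0.127] [0.5203 0.0069]
scene coaster yellow [0.5223 0.0104] 447 [274, 192, 32, 24]
side shaker green [0.488 0.577 0.15 ] [0.4903 0.6431]
side shaker green [0.525 0.099 0.128] [0.5261 0.1094]
side coaster green [0.532  0.1095] 139 [232, 192, 11, 26]
side shaker blue [ 0.512 -0.098  0.128] [ 0.5138 -0.0898]
side coaster blue [ 0.5141 -0.0936] 651 [247, 260, 40, 31]
side shaker yellow [0.098 0.813 0.216] [0.0312 1.1059]
side shaker yellow [0.52  0.006 0.129] [0.5225 0.0189]
side coaster yellow [0.5256 0.0097] 151 [238, 228, 13, 23]
```

View pics/side2.png

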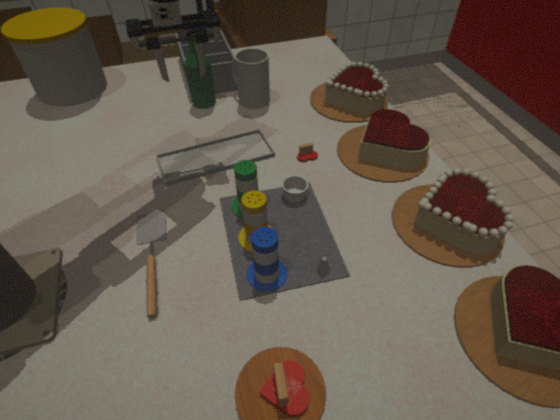

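View pics/scene2.png

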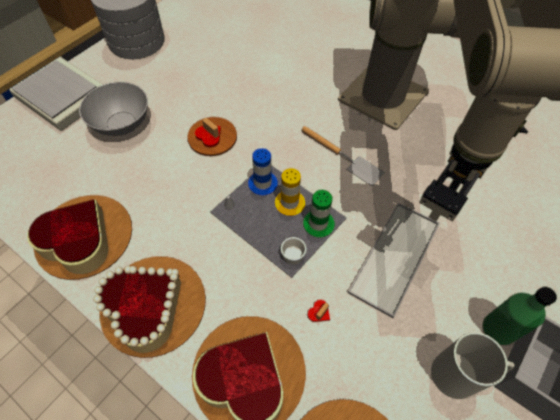

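Both pictures show the blue, yellow and green shakers upright on their own coasters, at (262,170), (290,190) and (320,213) in the scene view. The marker lies flat in the middle of the board at (208,132), and the robot touches nothing.

```bash
python3 -c "
from plant import robot
print(robot.close_job())"
```

```text
the job is handed in; nothing more can be done
None
```

The job is done and handed in at about 46 s: the shakers went to the tray first, then the marker flat onto the middle of the board, then each shaker upright onto its own coaster, with everything let go.

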